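# Stand the drying tin up, close it with its nested lids, lift off the outer cap and hold it

## Robot

A 6-joint arm with a two-finger parallel gripper is mounted at the origin on the work surface. World frame = base frame: x ahead of the robot, y to its left, z up, the work surface at z = 0. Lengths are in m, angles in rad, forces in N, time in s.
With the tool pointing down it reaches from about 0.25 to 0.725 m from the base axis. Payload 4 kg.
Tool frame: the origin (TCP) lies midway between the tips of the shut fingers; the grasp point (between the pads) lies 19 mm behind it; z points along the fingers, y is the line along which they close (so a half turn about z gives the same grasp; the last joint's range is limited). The gripper opens to 85 mm and grips with 20 to 120 N. Pads are 22 mm wide; open, the fingers measure 114 mm over their backs; the gripper's body (76 mm by 85 mm) begins 54 mm behind the grasp point. The pads swing forward as they close: fully open they stand 13 mm farther back than shut.
Start: joints at [1.282, 0.241, 0.005, 1.335, 0, 1.571], TCP at [0.142, 0.479, 0.231] pointing down, gripper open.
Joint ranges: [-2.72, 2.72], [-1.05, 1.87], [-1.09, 1.28], [-1.99, 2.15], [-1.42, 1.44], [-3.14, 3.14]. Speed limits (rad/s): [2.79, 2.79, 3.14, 3.14, 3.14, 3.14].

## Interface

Orientations are given as a unit quaternion [w, x, y, z].
In Python, from bench import arm gives the robot as it stands.
- The arm moves only by the tool apply_moves, never from a script. Its arguments are lists of equal length, an entry for each row: "travel": the shift along the tool's x, y, z in m, a list of three; "roll": the turn about the tool's z in degrees; "hand": the opening, from -1 (shut) to 1 (fully open). In form: {"travel": [[tx, ty, tz], ...], "roll": [roll, ...], "hand": [hand, ...]}. A call has 1 to 20 rows; each row shifts and turns the commanded pose from where the row before left it, along the tool's axes as they then stand; what a row does not reach is not made up. A row lasts 1/10 s, in which the tool goes at most 50 mm and 8.59 degrees, less where a joint would pass 70% of its speed; a pose out of reach is approached as far as the arm can. A call is refused whole if a number of a shift passes 0.05 or a number of a turn 8.59, either way. A call with a gripper value outside its range is refused whole. The fingers move at their own pace and stop on an object; the grip force is fixed at half the most. Time passes only in rows, so rows that do not move let the fingers close. It gives the time, the measured TCP pose, the force, the opening and the grip force at its end, in the units of the state.
- arm.get_state(): the state, without advancing time (a new reading comes with each control period).
- arm.camera(name): name is "scene" or "side" or "wrist"; returns a dict with "color" (420x560x3 uint8, blue, green, red), "depth" (420x560 float32, m along the optical axis (not along the pixel's ray), 0 where there is no reading), "fx", "fy", "cx", "cy" (pixels), "eye" and "attitude" of the camera in the world. Camera axes: x right, y up, looking along -z (the intrinsics and any distortion apply to the point x, -y, -z); pixel columns grow to the right and rows downward; lengths in m; the calibration is good to about 2 mm. The wrist camera is an equidistant fisheye: a pixel r from the principal point sees the ray r / f radians off the axis. A picture is of the moment at which its call begins.
- arm.close_job(): hands the job in; it is judged then, once.
The state is a dict: "time": time; "qpos": joint angles; "joint_vel": joint speeds; "joint_efforts": joint torques, N m; "tool_pos": TCP position; "tcp_rot": TCP orientation; "ft_force": force on the tool from outside, world axes, zero at the start; "ft_torque": the same for the moment, N m; "gripper_width": finger opening in m; "finger_force": force on a finger pad.
Only numpy, scipy, OpenCV 4.12 (cv2) and the standard library are available. Lean on these libraries where they do the work, as an engineer would, in place of code of your own. Each camera call takes 0.05 s, during which the arm holds its last target. There are 200 camera calls.

## Task

The drying tin has been knocked over in its cardboard tray: stand it upright again in the tray, among the small bottles. Then carry its two nested lids over together, lower them until the inner lid is fully home in the tin's mouth, let go, and lift off the outer cap alone, leaving the perforated inner lid seated so that the tin can breathe. Do not drop anything, leave everything else where it is, and finish while still holding the cap roughly level, well clear above the tin (about 10 cm, touching nothing but the gripper).

Things in the scene. Friction and masses are not known exactly. Their poses are not given: they have to be found in the camera images.
- tray: Fixed shallow cardboard shelf tray (the lane), 350 mm long (its x) by 160 mm wide (its y), 38 mm high, walls and floor 4 mm thick. Origin at the centre of its underside, on the bench; z up. The tin lies near its middle; two small bottles stand at each end.
- tin (a point): Drying tin: round metal can, 57 mm across, 75 mm tall, wall 2 mm, mouth 53 mm, about 0.2 kg, heavy in its lower half (cartridge up to 41 mm): it rights itself if let go with its axis within 40 degrees of upright. Point: its centre, half-way up; z axis from bottom to open mouth. At the start it lies on its side in the tray, mouth towards the tray's -x end or sideways.
- mat: Fixed dark rubber bench mat, 270 mm (its x) by 210 mm (its y), 3 mm thick. Origin at the centre of its underside; z up. The nested lids stand on the half towards its -x side.
- inner (a point): Metal inner lid: plug below (12 mm deep, 47.6 mm across, tapered to 38 at its foot), ribbed collar (62 across, 12 high), perforated neck on top (42 across, 10 high); 0.09 kg. Point: the collar's centre, 18 mm above the plug's foot, z up. Fully home, the collar rests on the tin's rim, the point 43.5 mm above the tin's centre. It starts standing on the mat. Gripped by the collar it carries the cap.
- outer (a point): Outer cap: plain round metal cap, 50 mm across, 26 mm tall, open below, wall 2 mm, about 0.05 kg. Point: its centre, half-way up, z up. Nested, it stands loosely over the neck with its rim on the collar (6 mm narrower than the collar all round), its point 19 mm above the collar's. Nothing holds it down: gripped by itself it lifts off.
- b0 (a point): Bystander: small amber glass bottle with a black cap, 35 mm across, 76 mm tall, standing at the -x end of the tray; the point is its centre, z up. Not to be disturbed.
- b1 (a point): Bystander: small amber glass bottle with a black cap, 35 mm across, 76 mm tall, standing at the -x end of the tray; the point is its centre, z up. Not to be disturbed.
- b2 (a point): Bystander: small amber glass bottle with a black cap, 35 mm across, 76 mm tall, standing at the +x end of the tray; the point is its centre, z up. Not to be disturbed.
- b3 (a point): Bystander: small amber glass bottle with a black cap, 35 mm across, 76 mm tall, standing at the +x end of the tray; the point is its centre, z up. Not to be disturbed.
- solder (a point): Bystander: solder reel standing on the mat, 48 mm across, 36 mm tall; the point is its centre, z up.
- flux (a point): Bystander: white plastic flux pot with a black lid standing on the mat, 45 mm across, 40 mm tall; the point is its centre, z up.
- duster (a point): Bystander: aerosol duster can standing on the bench to the left, 66 mm across, 194 mm tall; the point is its centre, z up.
- driver_grip (a point): Bystander: screwdriver lying on the bench to the left, 180 mm long; the point is at its handle.
There are look-alikes about, which are no part of the job. Leave any blue or pink look-alike of the part that bears inner alone. Leave any orange look-alike of the part that bears tin alone.

How it is judged:
On the way, in this order (a step that is already met when the one before it is completed fails the run):
1. the tin stands upright in the tray, let go (angle between tin's own z axis and vertical below 0.1 rad and z of tin in the frame of tray between 0.037 and 0.0455 m and x of tin in the frame of tray between -0.15 and 0.15 m and y of tin in the frame of tray between -0.056 and 0.056 m and contact force between the fingers and drytin below 0.05 N), for 0.3 s.
2. the two lids are lifted off the mat together, still nested (angle between tin's own z axis and vertical below 0.1 rad and z of tin in the frame of tray between 0.037 and 0.0455 m and x of tin in the frame of tray between -0.15 and 0.15 m and y of tin in the frame of tray between -0.056 and 0.056 m and distance between outer and inner below 0.0225 m and z of outer in the frame of inner above 0.016 m and height (world z) of inner above 0.06 m), for 0.2 s.
3. the inner lid is fully home in the standing tin with the cap still on it, and the fingers have let go of the inner lid (angle between tin's own z axis and vertical below 0.1 rad and z of tin in the frame of tray between 0.037 and 0.0455 m and x of tin in the frame of tray between -0.15 and 0.15 m and y of tin in the frame of tray between -0.056 and 0.056 m and distance between outer and inner below 0.0225 m and z of outer in the frame of inner above 0.016 m and z of inner in the frame of tin between 0.04 and 0.0465 m and horizontal distance between inner and tin below 0.006 m and angle between the z axis of inner and the z axis of tin, either way round below 0.06 rad and contact force between the fingers and innerlid below 0.05 N), for 0.2 s.
At the end, for the whole second after the job is handed in: Tin upright (0.1 rad) on the tray's floor; inner lid home in its mouth (3 mm in height, 6 mm sideways, 0.06 rad), not touched by the fingers; outer cap held still by the fingers alone, level within 0.35 rad, its centre over 155 mm above the bench (about 50 mm above nested) (all of step 1 and z of inner in the frame of tin between 0.04 and 0.0465 m and horizontal distance between inner and tin below 0.006 m and angle between the z axis of inner and the z axis of tin, either way round below 0.06 rad and contact force between each of the fingers, outercap and innerlid below 0.05 N and height (world z) of outer above 0.155 m and angle between outer's own z axis and vertical below 0.35 rad and contact force between the fingers and outercap above 0.5 N and contact force between outercap and drytin below 0.05 N and contact force between outercap and tray below 0.05 N and linear speed of outercap below 0.03 m/s and linear speed of innerlid below 0.02 m/s); the arm keeps its last pose, push and grip.
It fails at once if a bystander is moved by more than 25 mm (distance of any of b0, b1, b2, b3, solder, flux, duster, driver_grip from where it was at the start of the episode above 0.025 m).
It fails at once if a bottle, the reel, the pot or the aerosol is tipped (angle between any of b0, b1, b2, b3, solder, flux, duster's own z axis and vertical above 0.4 rad).
It fails at once if the cap comes off the inner lid while the inner lid is not seated in the tin (carried apart, or the inner lid lifted along) (distance between outer and inner above 0.035 m and not (z of inner in the frame of tin below 0.049 m and distance between inner and tin below 0.05 m and angle between the z axis of inner and the z axis of tin, either way round below 0.12 rad)).
It fails at once if the lids are dropped from more than 20 mm above their seat (contact force between the fingers and innerlid below 0.05 N and contact force between the fingers and outercap below 0.05 N and height (world z) of inner above 0.107 m).
It fails at once if the tin is dropped (contact force between the fingers and drytin below 0.05 N and height (world z) of tin above 0.085 m).
It also fails if it takes over 69 s, if anything falls off the work surface, if the arm or the gripper's body presses on something with over 40 N, if the wrist force passes 120 N, or if a joint passes its speed limit or range.

## Working session

There is one attempt and no reset: what is moved stays moved. The work goes in short steps, Python scripts to look and compute and a tool call to move; the robot and the scene stay as the last step left them, time stands still between calls to the robot, and variables do not carry over. Pictures are saved under pics/ and viewed, at most 10 in all, crops included, and the job is handed in when it is done.

Besides the shell and the picture viewer there is one more tool, called after "Request:" by a JSON object that holds its "method" and its "body". apply_moves: Moves the arm, as the interface text tells. Its arguments: {"type":"object","properties":{"travel":{"type":"array","items":{"type":"array","items":{"type":"number"}}},"roll":{"type":"array","items":{"type":"number"}},"hand":{"type":"array","items":{"type":"number"}}},"required":["travel","roll","hand"]}

```bash
mkdir -p pics; ls; cat > h.py <<'E'
import numpy as np, cv2
from bench import arm
from scipy.spatial.transform import Rotation as R
def rot(q): return R.from_quat([q[1],q[2],q[3],q[0]]).as_matrix()
def cloud(c):
    v,u=np.mgrid[0:420,0:560]; d=c['depth']
    P=np.stack([(u-c['cx'])/c['fx']*d,-(v-c['cy'])/c['fy']*d,-d],-1)
    A=np.array(c['attitude']); A=rot(A) if A.size==4 else A
    W=P@A.T+np.array(c['eye']); W[d==0]=np.nan
    return W
E
python3 - <<'E'
from h import *
a=arm.camera("scene");b=arm.camera("side")
for n,c in(("scene",a),("side",b)):
    cv2.imwrite(f"pics/{n}0.png",c['color']); np.save(f"{n}0.npy",cloud(c)); print(n,c['eye'],c['attitude'],c['fx'])
print(arm.get_state())
E
```

```text
pics
scene [0.83842595 0.62383387 0.76080157] [0.23497446 0.09697059 0.35758064 0.89862105] 395.19584381788144
side [ 0.36586149 -0.62563269  0.55002679] [ 0.87254616  0.47971017 -0.03764547 -0.08440477] 379.04781643501127
{'time': 0.1, 'qpos': array([1.28198681e+00, 2.41349119e-01, 3.88298356e-03, 1.33520219e+00,
       3.37948423e-05, 1.57077660e+00]), 'joint_vel': array([-0.00029928, -0.00202736,  0.00474497, -0.00068612,  0.00043615,
        0.00024326]), 'joint_efforts': array([-6.01853553e-04, -3.73137832e+01,  2.53010130e+01,  1.08495136e-02,
       -2.34725434e-06, -1.72037947e-06]), 'tool_pos': array([0.14223772, 0.47876273, 0.23050542]), 'tcp_rot': array([-1.51423960e-04,  1.43893597e-01,  9.89592722e-01, -9.23822833e-04]), 'ft_force': array([-0.27786221,  0.34688005, -0.49313479]), 'ft_torque': array([ 0.03720027, -0.02072291,  0.02394171]), 'finger_force': 0.0, 'gripper_width': 0.08537252087781799}
```

View pics/scene0.png

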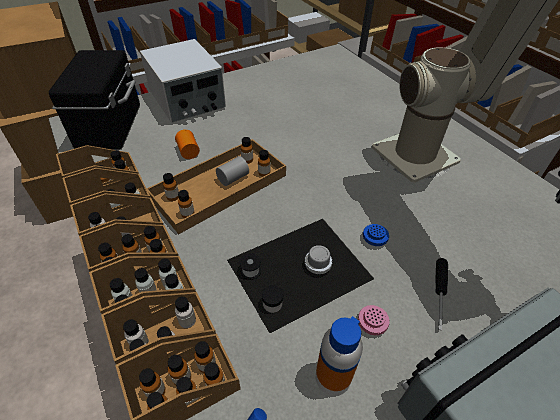

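View pics/side0.png

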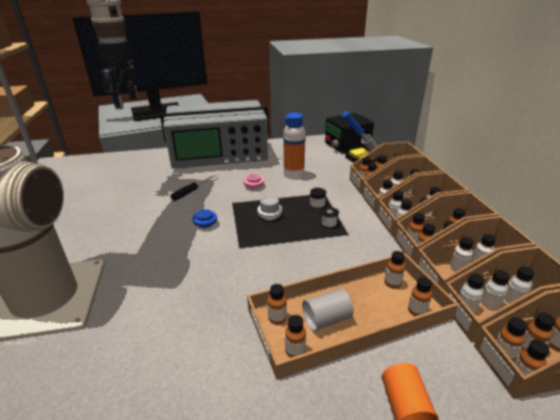

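The scene picture shows the tin lying in the tray at (232,170), the lids at (319,260) on the mat, and the bottles at (169,185), (184,203), (247,150) and (263,162). The side picture shows the tin at (328,308) and the lids at (268,208). Next I fit the geometry and look at a crop to see which end is the mouth.

```bash
python3 - <<'E'
from h import *
S=np.load("scene0.npy");D=np.load("side0.npy")
def box(W,x0,x1,y0,y1): return W[y0:y1,x0:x1].reshape(-1,3)
allp=np.vstack([S.reshape(-1,3),D.reshape(-1,3)]); allp=allp[np.isfinite(allp[:,0])]
t=np.vstack([box(S,214,252,155,188),box(D,298,360,285,330)])
for n,W in(("S",S),("D",D)):
    print(n,[ (p,np.round(W[p[1],p[0]],3)) for p in ([(232,168),(219,172),(245,165),(247,143),(264,155),(169,178),(184,197),(319,250),(284,170),(149,192),(180,225)] if n=="S" else [(328,305),(306,318),(350,300),(277,292),(295,324),(397,258),(424,285),(268,201),(270,360),(250,300),(405,262),(448,310)])])
t=t[np.isfinite(t[:,0])&(t[:,2]>.045)&(t[:,2]<.068)]
print(len(t),t.min(0),t.max(0),np.median(t,0))
# top-view raster
g=np.zeros((500,600,3),np.uint8)
for nm,W in(("scene",S),("side",D)):
    im=cv2.imread(f"pics/{nm}0.png"); P=W.reshape(-1,3);C=im.reshape(-1,3)
    ok=np.isfinite(P[:,0])&(P[:,2]<.2); P=P[ok];C=C[ok]
    o=np.argsort(P[:,2]);P=P[o];C=C[o]
    r=((.75-P[:,0])*1000).astype(int);c=((.35-P[:,1])*1000).astype(int)
    k=(r>0)&(r<498)&(c>0)&(c<598)
    for dr in(0,1):
        for dc in(0,1): g[r[k]+dr,c[k]+dc]=C[k]
a=cv2.resize(cv2.imread("pics/scene0.png")[130:220,150:290],None,fx=4,fy=4,interpolation=cv2.INTER_CUBIC)
b=cv2.resize(cv2.imread("pics/side0.png")[260:350,280:380],None,fx=2.4,fy=2.4,interpolation=cv2.INTER_CUBIC)
out=np.zeros((576,560,3),np.uint8);out[:360]=a;out[360:,:240]=b
cv2.imwrite("pics/c1.png",out)
# tin line fit: top ridge
from scipy.optimize import least_squares
E
```

```text
S [((232, 168), array([ 0.54 , -0.147,  0.057])), ((219, 172), array([ 0.573, -0.163,  0.045])), ((245, 165), array([ 0.498, -0.153,  0.047])), ((247, 143), array([ 0.463, -0.209,  0.072])), ((264, 155), array([ 0.45 , -0.13 ,  0.079])), ((169, 178), array([ 0.707, -0.165,  0.08 ])), ((184, 197), array([ 0.697, -0.084,  0.077])), ((319, 250), array([0.486, 0.198, 0.052])), ((284, 170), array([ 0.401, -0.103,  0.025])), ((149, 192), array([ 0.762, -0.185,  0.04 ])), ((180, 225), array([ 0.729, -0.05 ,  0.025]))]
D [((328, 305), array([ 0.531, -0.179,  0.057])), ((306, 318), array([ 0.498, -0.159,  0.01 ])), ((350, 300), array([ 0.573, -0.174,  0.055])), ((277, 292), array([ 0.446, -0.154,  0.08 ])), ((295, 324), array([ 0.461, -0.229,  0.08 ])), ((397, 258), array([ 0.689, -0.109,  0.08 ])), ((424, 285), array([ 0.702, -0.188,  0.08 ])), ((268, 201), array([0.487, 0.199, 0.052])), ((270, 360), array([ 0.417, -0.238,  0.015])), ((250, 300), array([ 0.4  , -0.122,  0.039])), ((405, 262), array([ 0.739, -0.062,  0.022])), ((448, 310), array([ 0.747, -0.209,  0.03 ]))]
1275 [ 0.47239013 -0.22783731  0.04500093] [ 0.57568381 -0.12965683  0.06691146] [ 0.53525325 -0.17024865  0.05697436]
```

View pics/c1.png

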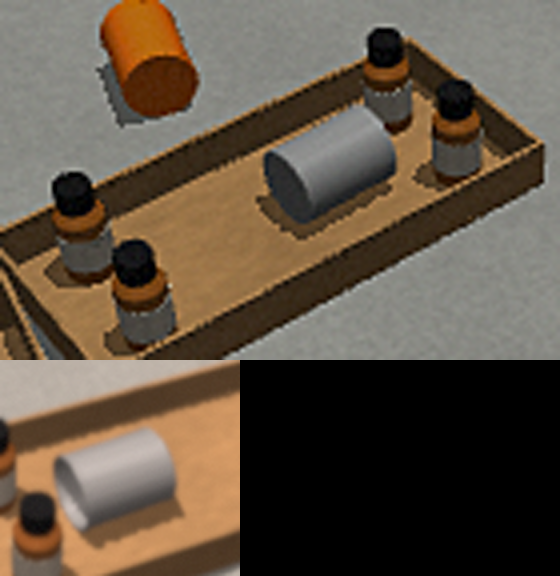

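Dark flat end at +x is the bottom, and the bright ring at the robot side is the mouth. Now I fit the tin, the tray and the lids.

```bash
cat >> h.py <<'E'
from scipy.optimize import least_squares
def tinfit(P,x0=(.535,-.165,.15)):
    def f(p):
        d=np.array([np.cos(p[2]),np.sin(p[2])]); q=P[:,:2]-p[:2]
        return np.hypot(q@[-d[1],d[0]],P[:,2]-.0325)-.0285
    s=least_squares(f,x0,loss='soft_l1',f_scale=.002); p=s.x; d=np.array([np.cos(p[2]),np.sin(p[2])])
    k=abs(f(p))<.003; a=(P[k,:2]-p[:2])@d; return p,np.percentile(a,[.5,2,98,99.5]),k.sum()
def circ(P,r,x0):
    return least_squares(lambda p:np.hypot(P[:,0]-p[0],P[:,1]-p[1])-r,x0,loss='soft_l1',f_scale=.002).x
E
python3 - <<'E'
from h import *
S=np.load("scene0.npy");D=np.load("side0.npy")
P=np.vstack([S.reshape(-1,3),D.reshape(-1,3)]);P=P[np.isfinite(P[:,0])]
def near(c,r,z0,z1): return P[(np.hypot(P[:,0]-c[0],P[:,1]-c[1])<r)&(P[:,2]>z0)&(P[:,2]<z1)]
t=near((.535,-.165),.055,.03,.07)
p,e,n=tinfit(t); d=np.array([np.cos(p[2]),np.sin(p[2])])
print("tin",p,np.degrees(p[2]),e,n,"ends",p[:2]+d*e[1],p[:2]+d*e[2])
for c in((.453,-.145),(.463,-.219),(.697,-.1),(.703,-.175)):
    q=near(c,.03,.03,.085); print("bot",circ(q,.0175,c),len(q))
l=near((.487,.199),.045,.005,.06); print("z",np.percentile(l[:,2],[50,95,99]))
q=near((.487,.199),.045,.033,.048);print("cap",circ(q,.025,(.487,.199)),len(q))
q=near((.487,.199),.045,.016,.026);print("collar",circ(q,.031,(.487,.199)),len(q))
w=P[(P[:,2]>.032)&(P[:,2]<.042)&(P[:,0]>.36)&(P[:,0]<.8)&(P[:,1]<-.03)&(P[:,1]>-.28)]
u=np.array([np.cos(.18),np.sin(.18)])
for a in(.16,.175,.19):
    u=np.array([np.cos(a),np.sin(a)]);v=np.array([-u[1],u[0]]);print("tray",a,np.percentile(w[:,:2]@u,[.5,2,98]),np.percentile(w[:,:2]@v,[1,3,97,99.5]),len(w))
r=cv2.minAreaRect(w[:,:2].astype(np.float32)*1000);print(r)
E
```

```text
tin [ 0.12513939 -0.2602221   0.2286344 ] 13.099786447662593 [0.38276277 0.38360199 0.45606963 0.45716806] 1603 ends [ 0.49875883 -0.17327961] [ 0.56934063 -0.15685498]
bot [ 0.44561555 -0.14180533] 720
bot [ 0.46260152 -0.21844795] 814
bot [ 0.69655003 -0.09767647] 710
bot [ 0.7095628  -0.17683534] 783
z [0.042093   0.05356348 0.05455473]
cap [0.48985768 0.20413254] 185
collar [0.48994909 0.20402806] 186
tray 0.16 [0.3731936  0.37406339 0.75525143] [-0.39258205 -0.37542217 -0.16484365 -0.16190622] 3964
tray 0.175 [0.36941698 0.37018745 0.75175011] [-0.40349315 -0.38619521 -0.1734951  -0.17127508] 3964
tray 0.19 [0.36494947 0.36619178 0.74741099] [-0.41431667 -0.3970943  -0.18134921 -0.17847907] 3964
((612.9766845703125, -181.20236206054688), (407.87384033203125, 246.0242462158203), 9.715349197387695)
```

```bash
cat > plan.py <<'E'
import sys; from h import *
def plan(x,y,z,head=None):
    s=arm.get_state(); M=rot(s['tcp_rot']); yh=np.degrees(np.arctan2(M[1,1],M[0,1]))
    r=0
    if head is not None:
        r=-((head-yh+90)%180-90)   # tool z down: +roll lowers heading
        M=M@R.from_euler('z',r,degrees=True).as_matrix()
    d=M.T@(np.array([x,y,z])-s['tool_pos'])
    print("t",s['time'],"pos",s['tool_pos'].round(4),"yhead",yh.round(2),"roll",np.round(r,2),"travel after roll(mm)",(d*1000).round(1),"q6",s['qpos'][5].round(2),"F",s['ft_force'].round(2),"w",round(s['gripper_width'],4),"ff",round(s['finger_force'],2),"tilt",np.degrees(np.arccos(-M[2,2])).round(2))
if __name__=="__main__":
    a=[float(v) for v in sys.argv[1:]]; plan(*a)
E
python3 plan.py .497 -.1737 .12 103.1
python3 - <<'E'
from h import *
S=np.load("scene0.npy")
for p in((345,325),(345,350),(360,320)): print(S[p[1],p[0]])
E
```

```text
t 0.1 pos [0.1422 0.4788 0.2305] yhead 73.45 roll -29.65 travel after roll(mm) [-197.8 -715.7  111.5] q6 1.57 F [-0.28  0.35 -0.49] w 0.0854 ff 0.0 tilt 0.11
[0.60223946 0.42479589 0.19498277]
[0.61827044 0.45115012 0.17482381]
[0.49645008 0.3696804  0.0211403 ]
```

Request:
{"method": "apply_moves", "body": {"travel": [[0, 0, 0], [0, 0, 0], [0, 0, 0], [0, 0, 0], [-0.0124, -0.0447, 0], [-0.0124, -0.0447, 0], [-0.0124, -0.0447, 0], [-0.0124, -0.0447, 0], [-0.0124, -0.0447, 0], [-0.0124, -0.0447, 0], [-0.0124, -0.0447, 0], [-0.0124, -0.0447, 0], [-0.0124, -0.0447, 0], [-0.0124, -0.0447, 0], [-0.0124, -0.0447, 0], [-0.0124, -0.0447, 0], [-0.0124, -0.0447, 0], [-0.0124, -0.0447, 0], [-0.0124, -0.0447, 0], [-0.0124, -0.0447, 0]], "roll": [-7.4, -7.4, -7.4, -7.45, 0, 0, 0, 0, 0, 0, 0, 0, 0, 0, 0, 0, 0, 0, 0, 0], "hand": [1, 1, 1, 1, 1, 1, 1, 1, 1, 1, 1, 1, 1, 1, 1, 1, 1, 1, 1, 1]}}

```text
time: 2.1
tool_pos: [0.498, -0.1742, 0.2308]
tcp_rot: [-0.0, -0.114, 0.993, 0.0]
ft_force: [1.6, 0.5, 0.3]
gripper_width: 0.0857
finger_force: 0.0
```

```bash
python3 plan.py .497 -.1737 .10 103.1; python3 - <<'E'
from h import *
c=arm.camera("wrist");cv2.imwrite("pics/w1.png",c['color']); print(c['fx'],c['cx'],c['cy'],c['eye'],c['attitude'])
E
```

```text
t 2.1 pos [ 0.498  -0.1742  0.2308] yhead 103.07 roll -0.03 travel after roll(mm) [  0.8   0.6 130.8] q6 -0.56 F [1.58 0.53 0.33] w 0.0857 ff 0.0 tilt 0.05
325.19226210127806 282.31175462781175 208.5149051394384 [ 0.42631157 -0.18979784  0.37353261] [ 0.61600932 -0.08884028 -0.11313093  0.77449423]
```

View pics/w1.png

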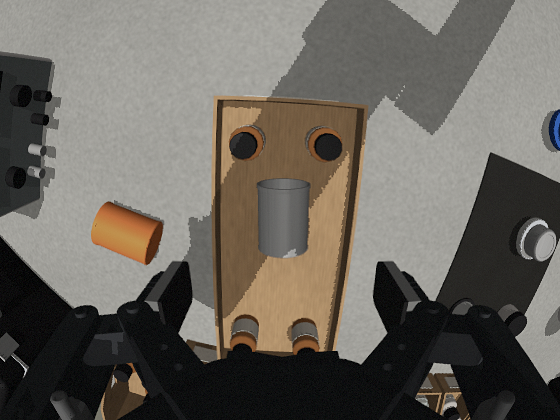

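The wrist view shows the tin's mouth rim at the top, (284,183), towards the two near bottles at (246,145) and (324,145). The bottom is at (284,252). I'm descending at the mouth end.

Request:
{"method": "apply_moves", "body": {"travel": [[0.0004, 0.0003, 0.045], [0.0004, 0.0003, 0.045], [0, 0, 0.045], [0, 0, 0.04], [0, 0, 0.02], [0, 0, 0.0128], [0, 0, 0.01], [0, 0, 0], [0, 0, 0], [0, 0, 0], [0, 0, 0], [0, 0, 0]], "roll": [0, 0, 0, 0, 0, 0, 0, 0, 0, 0, 0, 0], "hand": [1, 1, 1, 1, 1, 1, 1, 0.5, 0.42, 0.38, 0.36, 0.36]}}

```text
time: 3.35
tool_pos: [0.4977, -0.1724, 0.0145]
tcp_rot: [0.001, -0.114, 0.993, -0.001]
ft_force: [-0.4, -1.7, 0.1]
gripper_width: 0.0578
finger_force: 0.3
```

```bash
python3 plan.py .497 -.1737 .013 103.1
```

```text
t 3.35 pos [ 0.4977 -0.1724  0.0145] yhead 103.1 roll -0.0 travel after roll(mm) [ 1.  -1.1  1.5] q6 -0.56 F [-0.36 -1.67  0.06] w 0.0578 ff 0.33 tilt 0.14
```

Request:
{"method": "apply_moves", "body": {"travel": [[0, 0, 0], [0, 0, 0], [0, 0, 0], [0, 0, 0]], "roll": [0, 0, 0, 0], "hand": [0.34, 0.335, 0.33, 0.33]}}

```text
time: 3.75
tool_pos: [0.4972, -0.1722, 0.0139]
tcp_rot: [0.0, -0.114, 0.993, -0.0]
ft_force: [0.0, -1.6, 3.8]
gripper_width: 0.057
finger_force: 3.7
```

Grip force can be controlled finely (3.7 N), so the tin can pivot in the pads. Lifting the mouth along an arc about the bottom edge.

Request:
{"method": "apply_moves", "body": {"travel": [[-0.0015, 0, -0.003], [-0.0015, 0, -0.003], [-0.0015, 0, -0.003], [-0.0015, 0, -0.003], [-0.002, 0, -0.0027], [-0.002, 0, -0.0027], [-0.002, 0, -0.0027], [-0.002, 0, -0.0027], [0, 0, 0], [0, 0, 0]], "roll": [0, 0, 0, 0, 0, 0, 0, 0, 0, 0], "hand": [0.33, 0.33, 0.33, 0.33, 0.33, 0.33, 0.33, 0.33, 0.33, 0.33]}}

```text
time: 4.75
tool_pos: [0.5106, -0.1686, 0.0364]
tcp_rot: [0.0, -0.114, 0.993, 0.0]
ft_force: [0.1, -1.1, -0.2]
gripper_width: 0.0568
finger_force: 3.4
```

```bash
python3 - <<'E'
from h import *
c=arm.camera("side");a=cv2.resize(c['color'][250:360,240:440],None,fx=3,fy=3,interpolation=cv2.INTER_CUBIC)
cv2.imwrite("pics/s2.png",a)
E
python3 plan.py .5 -.17 .03
```

```text
t 4.8 pos [ 0.5106 -0.1686  0.0363] yhead 103.11 roll 0 travel after roll(mm) [10.6  1.   6.3] q6 -0.55 F [ 1.39 -0.26 -0.85] w 0.0563 ff 3.41 tilt 0.02
```

View pics/s2.png

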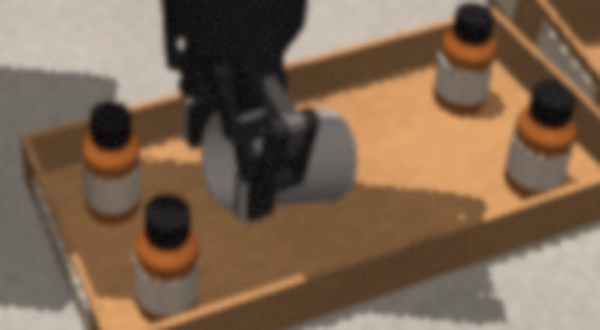

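The tin still looks horizontal at (205–355,155) in the crop, with the finger at about (270,160). I measure whether it lifted flat or the pads slipped.

```bash
cat >> h.py <<'E'
def tincyl(name="side",c0=(.54,-.165),zmin=.012,show=True):
    """3D cylinder fit r=.0285 of grey pixels; returns axis point, direction, extents"""
    c=arm.camera(name);W=cloud(c).reshape(-1,3);C=c['color'].reshape(-1,3).astype(int)
    k=np.isfinite(W[:,0])&(np.hypot(W[:,0]-c0[0],W[:,1]-c0[1])<.06)&(W[:,2]>zmin)&(W[:,2]<.13)&(C.max(1)-C.min(1)<25)&(C.max(1)>70)
    P=W[k]; best=None
    for th in np.radians([0,20,40,60,80]):
      def f(p):
        d=-np.array([np.cos(p[3])*np.cos(p[4]),np.cos(p[3])*np.sin(p[4]),-np.sin(p[3])])
        return np.linalg.norm(np.cross(P-p[:3],d),axis=1)-.0285
      s=least_squares(f,[*P.mean(0)+[0,.015,-.015],th,.229],loss='soft_l1',f_scale=.0015)
      if best is None or s.cost<best.cost: best=s;F=f
    p=best.x;d=np.array([-np.cos(p[3])*np.cos(p[4]),-np.cos(p[3])*np.sin(p[4]),np.sin(p[3])])
    k=abs(F(p))<.003;a=(P[k]-p[:3])@d;e=np.percentile(a,[1,99])
    print(name,len(P),k.sum(),"elev",np.degrees(p[3]).round(1),"head",np.degrees(p[4]).round(1),"bottom",(p[:3]+d*e[0]).round(4),"mouth",(p[:3]+d*e[1]).round(4),"len",(e[1]-e[0]).round(4),"cost",best.cost*1e6)
E
python3 -c "
from h import *
tincyl('side');tincyl('scene')"
```

```text
side 693 636 elev 22.9 head 15.3 bottom [ 0.5748 -0.1534  0.031 ] mouth [ 0.4988 -0.1742  0.0642] len 0.0855 cost 788.1205568990257
scene 383 338 elev 159.4 head -165.7 bottom [ 0.578  -0.1521  0.0301] mouth [ 0.5124 -0.1688  0.0556] len 0.0723 cost 642.3464390663293
```

The pivot works: the tin is now raised about 21°. Continuing the arc to about 60°.

Request:
{"method": "apply_moves", "body": {"travel": [[-0.0032, 0, -0.003], [-0.0032, 0, -0.003], [-0.0032, 0, -0.003], [-0.0037, 0, -0.0025], [-0.0037, 0, -0.0025], [-0.0037, 0, -0.0025], [-0.0041, 0, -0.0018], [-0.0041, 0, -0.0018], [-0.0041, 0, -0.0018], [-0.0043, 0, -0.001], [-0.0043, 0, -0.001], [-0.0043, 0, -0.001], [0, 0, 0], [0, 0, 0]], "roll": [0, 0, 0, 0, 0, 0, 0, 0, 0, 0, 0, 0, 0, 0], "hand": [0.33, 0.33, 0.33, 0.33, 0.33, 0.33, 0.33, 0.33, 0.33, 0.33, 0.33, 0.33, 0.33, 0.33]}}

```text
time: 6.3
tool_pos: [0.5553, -0.1582, 0.0612]
tcp_rot: [-0.0, -0.114, 0.993, 0.0]
ft_force: [0.5, -0.8, 1.2]
gripper_width: 0.0569
finger_force: 0.6
```

```bash
python3 -c "
from h import *
tincyl('side');tincyl('scene')"; python3 plan.py .5 -.17 .03
```

```text
side 656 512 elev 59.8 head 14.0 bottom [ 0.595  -0.1502  0.0225] mouth [ 0.5596 -0.159   0.0854] len 0.0726 cost 2107.70775879886
scene 34 22 elev 69.2 head 29.0 bottom [ 0.5768 -0.1527  0.0419] mouth [ 0.5511 -0.1669  0.1192] len 0.0827 cost 101.10313617299299
t 6.4 pos [ 0.555  -0.1583  0.0612] yhead 103.1 roll 0 travel after roll(mm) [56.2  1.  31.2] q6 -0.51 F [0.42 0.08 0.39] w 0.0567 ff 0.53 tilt 0.02
```

Request:
{"method": "apply_moves", "body": {"travel": [[0, 0, 0], [-0.0044, 0, -0.0003], [-0.0044, 0, -0.0003], [-0.0044, 0, 0], [-0.0044, 0, 0.0004], [-0.0044, 0, 0.0006], [-0.0044, 0, 0.0008], [0, 0, 0], [0, 0, 0]], "roll": [0, 0, 0, 0, 0, 0, 0, 0, 0], "hand": [0.32, 0.32, 0.32, 0.32, 0.32, 0.32, 0.32, 0.32, 0.32]}}

```text
time: 7.3
tool_pos: [0.5815, -0.1522, 0.06]
tcp_rot: [0.0, -0.114, 0.993, 0.0]
ft_force: [0.9, -0.0, 0.0]
gripper_width: 0.0564
finger_force: 10.4
```

```bash
python3 -c "
from h import *
tincyl('side',(.56,-.16))"; python3 plan.py .5 -.17 .03
```

```text
side 768 616 elev 80.8 head 23.1 bottom [ 0.5976 -0.149   0.0146] mouth [ 0.5873 -0.1534  0.0841] len 0.0704 cost 2481.396943928664
t 7.35 pos [ 0.5813 -0.1523  0.06  ] yhead 103.11 roll 0 travel after roll(mm) [83.3  1.2 29.9] q6 -0.49 F [ 0.95 -0.15 -0.33] w 0.0565 ff 10.35 tilt 0.05
```

Request:
{"method": "apply_moves", "body": {"travel": [[0, 0, 0], [0, 0, 0], [0, 0, 0], [0, 0, 0], [0, 0, 0], [0, 0, 0], [0, 0, -0.03], [0, 0, -0.05], [0, 0, -0.05], [0, 0, -0.03], [0, 0, 0], [0, 0, 0]], "roll": [0, 0, 0, 0, 0, 0, 0, 0, 0, 0, 0, 0], "hand": [0.33, 0.34, 0.36, 0.4, 0.6, 0.9, 1, 1, 1, 1, 1, 1]}}

```text
time: 8.55
tool_pos: [0.5813, -0.1525, 0.2209]
tcp_rot: [0.001, -0.114, 0.993, -0.0]
ft_force: [0.4, 0.7, -0.1]
gripper_width: 0.0852
finger_force: 0.0
```

```bash
python3 - <<'E'
from h import *
P=[]
ims=[]
for n in("side","scene"):
    c=arm.camera(n);W=cloud(c);P.append(W.reshape(-1,3));cv2.imwrite(f"pics/{n}5.png",c['color'])
P=np.vstack(P);P=P[np.isfinite(P[:,0])]
def near(c,r,z0,z1): return P[(np.hypot(P[:,0]-c[0],P[:,1]-c[1])<r)&(P[:,2]>z0)&(P[:,2]<z1)]
for z0,z1 in((.01,.04),(.04,.07),(.01,.074)):
    q=near((.592,-.15),.05,z0,z1);print("tin",circ(q,.0285,(.592,-.15)),len(q))
q=near((.592,-.15),.04,.07,.12);print(np.percentile(q[:,2],[5,50,95]),len(q))
q=near((.487,.199),.045,.033,.048);print("cap",circ(q,.025,(.487,.199)),len(q))
for c in((.446,-.142),(.463,-.219),(.697,-.1),(.7095,-.177)):
    q=near(c,.03,.03,.085); print("bot",circ(q,.0175,c),len(q))
a=cv2.imread("pics/side5.png");cv2.imwrite("pics/s5.png",cv2.resize(a[160:370,180:480],None,fx=2,fy=2))
E
python3 plan.py .49 .204 .12
```

```text
tin [ 0.59716029 -0.14847298] 518
tin [ 0.59669533 -0.14917628] 1071
tin [ 0.59689402 -0.14889461] 1732
[0.07076561 0.07630789 0.07966328] 414
cap [0.4899823  0.20426955] 188
bot [ 0.4455916  -0.14165426] 721
bot [ 0.46272585 -0.21847908] 814
bot [ 0.69644235 -0.09761855] 704
bot [ 0.70930521 -0.17695315] 782
t 8.65 pos [ 0.58   -0.1521  0.2185] yhead 103.1 roll 0 travel after roll(mm) [  6.7 367.1  99. ] q6 -0.49 F [-0.28 -0.17  0.01] w 0.0855 ff 0.0 tilt 0.16
```

View pics/s5.png

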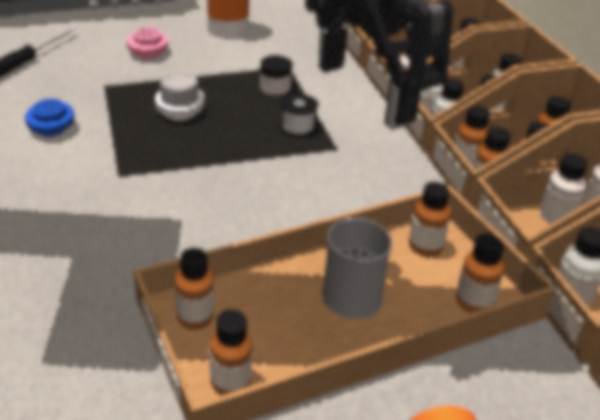

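Tin stands upright at (360,265) in the crop, the bottles are unmoved, and the lids are intact at (180,97). I check the neighbours of the lids and plan.

```bash
python3 - <<'E'
from h import *
D=np.load("side0.npy");S=np.load("scene0.npy")
for W,p in((D,(317,192)),(D,(329,213)),(S,(250,263)),(S,(271,297))): print(W[p[1],p[0]].round(3))
E
python3 plan.py .49 .2042 .1 103.1
```

```text
[0.627 0.234 0.042]
[0.629 0.13  0.04 ]
[0.633 0.145 0.038]
[0.635 0.246 0.043]
t 8.65 pos [ 0.58   -0.1521  0.2185] yhead 103.1 roll 0.0 travel after roll(mm) [  6.6 367.3 119. ] q6 -0.49 F [-0.28 -0.17  0.01] w 0.0855 ff 0.0 tilt 0.16
```

Request:
{"method": "apply_moves", "body": {"travel": [[0.0007, 0.0408, 0], [0.0007, 0.0408, 0], [0.0007, 0.0408, 0], [0.0007, 0.0408, 0], [0.0007, 0.0408, 0], [0.0007, 0.0408, 0], [0.0007, 0.0408, 0], [0.0007, 0.0408, 0], [0.0007, 0.0408, 0], [0, 0, 0.04], [0, 0, 0.04], [0, 0, 0.03], [0, 0, 0], [0, 0, 0]], "roll": [0, 0, 0, 0, 0, 0, 0, 0, 0, 0, 0, 0, 0, 0], "hand": [1, 1, 1, 1, 1, 1, 1, 1, 1, 1, 1, 1, 1, 1]}}

```text
time: 10.05
tool_pos: [0.4905, 0.2034, 0.109]
tcp_rot: [-0.002, -0.114, 0.993, -0.0]
ft_force: [0.5, 0.4, 0.3]
gripper_width: 0.0853
finger_force: 0.0
```

```bash
python3 plan.py .49 .2042 .004 103.1
```

```text
t 10.05 pos [0.4905 0.2034 0.109 ] yhead 103.1 roll 0.0 travel after roll(mm) [-1.00e-01  9.00e-01  1.05e+02] q6 0.16 F [0.52 0.36 0.32] w 0.0853 ff 0.0 tilt 0.21
```

Request:
{"method": "apply_moves", "body": {"travel": [[0, 0.0008, 0.03], [0, 0, 0.03], [0, 0, 0.025], [0, 0, 0.012], [0, 0, 0.008], [0, 0, 0], [0, 0, 0], [0, 0, 0], [0, 0, 0]], "roll": [0, 0, 0, 0, 0, 0, 0, 0, 0], "hand": [1, 1, 1, 1, 1, 0.7, 0.55, 0.48, 0.48]}}

```text
time: 10.95
tool_pos: [0.4921, 0.205, 0.0061]
tcp_rot: [0.001, -0.114, 0.993, 0.0]
ft_force: [0.5, 0.5, -0.6]
gripper_width: 0.0628
finger_force: 0.0
```

```bash
python3 plan.py .49 .2042 .004 103.1
```

```text
t 10.95 pos [0.4921 0.205  0.0061] yhead 103.1 roll 0.0 travel after roll(mm) [ 2.3 -0.3  2.1] q6 0.17 F [ 0.47  0.5  -0.59] w 0.0628 ff 0.0 tilt 0.12
```

Request:
{"method": "apply_moves", "body": {"travel": [[0.001, 0, 0.001], [0, 0, 0], [0, 0, 0], [0, 0, 0], [0, 0, 0]], "roll": [0, 0, 0, 0, 0], "hand": [0.46, 0.44, 0.42, 0.4, 0.4]}}

```text
time: 11.45
tool_pos: [0.4909, 0.2045, 0.005]
tcp_rot: [0.001, -0.114, 0.993, 0.0]
ft_force: [-0.7, 0.3, 6.1]
gripper_width: 0.0604
finger_force: 41.3
```

```bash
python3 plan.py .49 .2042 .004 103.1
```

```text
t 11.45 pos [0.4909 0.2045 0.005 ] yhead 103.1 roll -0.0 travel after roll(mm) [ 1.  -0.1  1. ] q6 0.17 F [-0.68  0.28  6.06] w 0.0604 ff 41.3 tilt 0.08
```

Request:
{"method": "apply_moves", "body": {"travel": [[0, 0, -0.003], [0, 0, -0.006], [0, 0, -0.01], [0, 0, -0.015], [0, 0, -0.02], [0, 0, -0.02], [0, 0, -0.02], [0, 0, -0.02], [0, 0, -0.02], [0, 0, -0.015], [0, 0, -0.01], [0, 0, -0.005], [0, 0, 0], [0, 0, 0], [0, 0, 0]], "roll": [0, 0, 0, 0, 0, 0, 0, 0, 0, 0, 0, 0, 0, 0, 0], "hand": [0.4, 0.4, 0.4, 0.4, 0.4, 0.4, 0.4, 0.4, 0.4, 0.4, 0.4, 0.4, 0.4, 0.4, 0.4]}}

```text
time: 12.95
tool_pos: [0.4898, 0.2042, 0.167]
tcp_rot: [-0.001, -0.114, 0.993, -0.0]
ft_force: [-0.4, -0.2, -0.3]
gripper_width: 0.0605
finger_force: 41.5
```

```bash
python3 plan.py .597 -.1489 .169 103.1; python3 - <<'E'
from h import *
s=arm.get_state();t=s['tool_pos']
P=[]
for n in("side","scene"):
    c=arm.camera(n);P.append(cloud(c).reshape(-1,3));cv2.imwrite(f"pics/{n}6.png",c['color'])
    q=P[-1];q=q[np.isfinite(q[:,0])];u=q-t
    k=(np.hypot(u[:,0],u[:,1])<.027)&(u[:,2]>.02)&(u[:,2]<.06);print(n,k.sum(),np.percentile(u[k,2],[5,50,95,99]).round(4) if k.sum() else 0)
    k=(np.hypot(u[:,0],u[:,1])<.032)&(u[:,2]>.026)&(u[:,2]<.046);print("cap off",circ(u[k],.025,(0,0)),k.sum())
    k=(np.hypot(u[:,0],u[:,1])<.038)&(u[:,2]>.010)&(u[:,2]<.021);print("collar off",circ(u[k],.031,(0,0)),k.sum())
P=np.vstack(P);
E
```

```text
t 12.95 pos [0.4898 0.2042 0.167 ] yhead 103.1 roll 0.0 travel after roll(mm) [ -24.4 -368.2   -1.9] q6 0.17 F [-0.37 -0.21 -0.32] w 0.0605 ff 41.54 tilt 0.12
side 173 [0.0221 0.0407 0.0478 0.0484]
cap off [ 0.00011927 -0.00014195] 100
collar off [-0.00013575 -0.00107387] 81
scene 440 [0.0222 0.045  0.0486 0.0494]
cap off [-0.00038831 -0.00144833] 245
collar off [-0.00119287  0.00045419] 129
```

Lids carried, nested, centred on the tool. Moving over the tin.

Request:
{"method": "apply_moves", "body": {"travel": [[0, -0.01, 0], [-0.002, -0.02, 0], [-0.002, -0.03, 0], [-0.002, -0.03, 0], [-0.002, -0.03, 0], [-0.002, -0.03, 0], [-0.002, -0.03, 0], [-0.002, -0.03, 0], [-0.002, -0.03, 0], [-0.002, -0.03, 0], [-0.002, -0.03, 0], [-0.002, -0.03, 0], [-0.002, -0.02, 0], [-0.0024, -0.0182, 0], [0, 0, 0], [0, 0, 0], [0, 0, 0]], "roll": [0, 0, 0, 0, 0, 0, 0, 0, 0, 0, 0, 0, 0, 0, 0, 0, 0], "hand": [0.4, 0.4, 0.4, 0.4, 0.4, 0.4, 0.4, 0.4, 0.4, 0.4, 0.4, 0.4, 0.4, 0.4, 0.4, 0.4, 0.4]}}

```text
time: 14.75
tool_pos: [0.599, -0.1478, 0.1678]
tcp_rot: [-0.0, -0.114, 0.993, 0.0]
ft_force: [-0.9, 0.4, -2.3]
gripper_width: 0.0607
finger_force: 41.5
```

```bash
cat > off.py <<'E'
from h import *
s=arm.get_state();t=s['tool_pos'];print(t)
A=[]
for n in("side","scene"):
    c=arm.camera(n);q=cloud(c).reshape(-1,3);q=q[np.isfinite(q[:,0])];A.append(q);u=q-t
    k=(np.hypot(u[:,0],u[:,1])<.032)&(u[:,2]>.026)&(u[:,2]<.046);cp=circ(u[k],.025,(0,0))+t[:2]
    k2=(np.hypot(u[:,0],u[:,1])<.038)&(u[:,2]>.010)&(u[:,2]<.021);co=circ(u[k2],.031,(0,0))+t[:2]
    v=q-[.597,-.149,0];k3=(np.hypot(v[:,0],v[:,1])<.036)&(v[:,2]>.012)&(v[:,2]<.075);ti=circ(q[k3],.0285,(.597,-.149))
    print(n,"cap",cp.round(4),k.sum(),"collar",co.round(4),k2.sum(),"tin",ti.round(4),k3.sum())
E
python3 off.py;python3 plan.py .597 -.1489 .169 103.1
```

```text
[ 0.59903107 -0.14776694  0.1677574 ]
side cap [ 0.5982 -0.1477] 316 collar [ 0.5986 -0.1486] 177 tin [ 0.5971 -0.1497] 1169
scene cap [ 0.5982 -0.1491] 116 collar [ 0.5972 -0.1463] 66 tin [ 0.5966 -0.1476] 542
t 14.85 pos [ 0.5993 -0.1474  0.1681] yhead 103.16 roll 0.06 travel after roll(mm) [ 2.5 -0.9 -0.9] q6 -0.47 F [ 0.35 -0.38 -0.96] w 0.0608 ff 41.48 tilt 0.02
```

Request:
{"method": "apply_moves", "body": {"travel": [[0.0014, -0.0003, 0.01], [0, 0, 0.02], [0, 0, 0.02], [0, 0, 0.015], [0, 0, 0.01], [0, 0, 0.005], [0, 0, 0], [0, 0, 0]], "roll": [0, 0, 0, 0, 0, 0, 0, 0], "hand": [0.4, 0.4, 0.4, 0.4, 0.4, 0.4, 0.4, 0.4]}}

```text
time: 15.65
tool_pos: [0.5988, -0.1489, 0.0887]
tcp_rot: [0.001, -0.114, 0.993, -0.0]
ft_force: [-0.5, 0.2, -1.7]
gripper_width: 0.0604
finger_force: 41.5
```

```bash
python3 off.py;python3 plan.py .597 -.1489 .07 103.1
```

```text
[ 0.59876449 -0.14886094  0.08865878]
side cap [ 0.5983 -0.1489] 275 collar [ 0.5986 -0.1503] 151 tin [ 0.5975 -0.1492] 919
scene cap [ 0.5975 -0.1502] 102 collar [ 0.5967 -0.1478] 56 tin [ 0.5963 -0.148 ] 424
t 15.75 pos [ 0.599 -0.149  0.089] yhead 103.11 roll 0.01 travel after roll(mm) [ 2.   0.6 19. ] q6 -0.47 F [ 0.08  0.17 -0.7 ] w 0.0605 ff 41.49 tilt 0.11
```

Request:
{"method": "apply_moves", "body": {"travel": [[0.0007, 0.0006, 0.002], [0, 0, 0.003], [0, 0, 0.003], [0, 0, 0.003], [0, 0, 0.003], [0, 0, 0.002], [0, 0, 0.001], [0, 0, 0], [0, 0, 0]], "roll": [0, 0, 0, 0, 0, 0, 0, 0, 0], "hand": [0.4, 0.4, 0.4, 0.4, 0.4, 0.4, 0.4, 0.4, 0.4]}}

```text
time: 16.65
tool_pos: [0.5975, -0.1484, 0.0711]
tcp_rot: [0.0, -0.114, 0.993, -0.0]
ft_force: [0.8, -0.7, -1.5]
gripper_width: 0.0603
finger_force: 41.5
```

Request:
{"method": "apply_moves", "body": {"travel": [[0, 0, 0.001], [0, 0, 0], [0, 0, 0]], "roll": [0, 0, 0], "hand": [0.4, 0.4, 0.4]}}

```text
time: 16.95
tool_pos: [0.5975, -0.1484, 0.0701]
tcp_rot: [0.0, -0.114, 0.993, -0.0]
ft_force: [0.2, -0.1, -1.5]
gripper_width: 0.0605
finger_force: 41.5
```

No contact yet; lowering in 0.5 mm steps.

Request:
{"method": "apply_moves", "body": {"travel": [[0, 0, 0.0005], [0, 0, 0.0005], [0, 0, 0], [0, 0, 0]], "roll": [0, 0, 0, 0], "hand": [0.4, 0.4, 0.4, 0.4]}}

```text
time: 17.35
tool_pos: [0.5975, -0.1484, 0.0691]
tcp_rot: [0.0, -0.114, 0.993, -0.0]
ft_force: [-0.5, -0.1, -1.9]
gripper_width: 0.0607
finger_force: 41.7
```

Request:
{"method": "apply_moves", "body": {"travel": [[0, 0, 0.0005], [0, 0, 0.0005], [0, 0, 0], [0, 0, 0]], "roll": [0, 0, 0, 0], "hand": [0.4, 0.4, 0.4, 0.4]}}

```text
time: 17.75
tool_pos: [0.5976, -0.1484, 0.069]
tcp_rot: [0.0, -0.114, 0.993, -0.0]
ft_force: [-2.2, -0.2, 5.7]
gripper_width: 0.0604
finger_force: 42.0
```

Contact at 5.7 N at the predicted height. I release gently.

Request:
{"method": "apply_moves", "body": {"travel": [[0, 0, 0], [0, 0, 0], [0, 0, 0], [0, 0, 0], [0, 0, 0], [0, 0, 0], [0, 0, 0], [0, 0, 0], [0, 0, 0]], "roll": [0, 0, 0, 0, 0, 0, 0, 0, 0], "hand": [0.42, 0.44, 0.46, 0.48, 0.5, 0.6, 0.75, 0.75, 0.75]}}

```text
time: 18.65
tool_pos: [0.5974, -0.1484, 0.068]
tcp_rot: [-0.0, -0.114, 0.993, -0.0]
ft_force: [0.5, 1.1, 0.3]
gripper_width: 0.0751
finger_force: 0.0
```

```bash
python3 - <<'E'
from h import *
for n in("side","scene"):
    c=arm.camera(n);q=cloud(c).reshape(-1,3);q=q[np.isfinite(q[:,0])];v=q-[.597,-.149,0];r=np.hypot(v[:,0],v[:,1])
    k=(r<.030)&(v[:,2]>.094)&(v[:,2]<.115);k2=(r<.036)&(v[:,2]>.081)&(v[:,2]<.089);k3=(r<.034)&(v[:,2]>.012)&(v[:,2]<.072);kt=(r<.018)&(v[:,2]>.1)&(v[:,2]<.13)
    print(n,"cap",circ(q[k],.025,(.597,-.149)).round(4),k.sum(),"collar",circ(q[k2],.031,(.597,-.149)).round(4),k2.sum(),"tin",circ(q[k3],.0285,(.597,-.149)).round(4),k3.sum(),"top",np.percentile(q[kt,2],[10,50,90]).round(4))
    cv2.imwrite(f"pics/{n}7.png",c['color'])
a=cv2.imread("pics/side7.png")[170:340,260:480];b=cv2.imread("pics/scene7.png")[100:230,130:300]
cv2.imwrite("pics/m7.png",np.vstack([cv2.resize(a,(520,400)),]))
E
python3 plan.py .597 -.1489 .093 103.1
```

```text
side cap [ 0.5984 -0.1502] 245 collar [ 0.5969 -0.1493] 96 tin [ 0.5976 -0.1486] 686 top [0.115  0.1159 0.117 ]
scene cap [ 0.5961 -0.1491] 105 collar [ 0.5962 -0.1475] 37 tin [ 0.5962 -0.1486] 322 top [0.1147 0.1162 0.1176]
t 18.75 pos [ 0.5975 -0.1484  0.068 ] yhead 103.1 roll 0.0 travel after roll(mm) [  0.6  -0.4 -25. ] q6 -0.47 F [ 0.4   0.18 -0.66] w 0.0747 ff 0.0 tilt 0.0
```

View pics/m7.png

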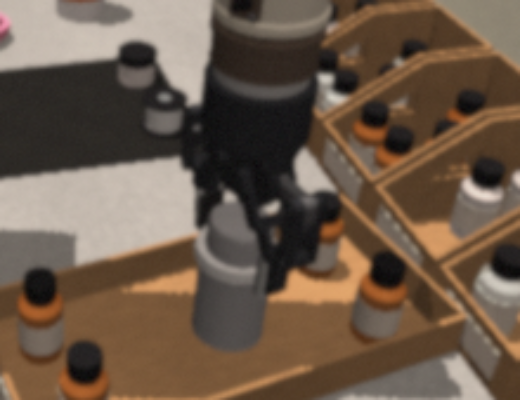

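The crop shows the tin upright at (230,300), with the collar on its rim at (232,255) and the cap on top at (235,225). Cap top height is 116 mm, so it is home. Rising to the cap and gripping it.

Request:
{"method": "apply_moves", "body": {"travel": [[0, 0, -0.005], [0, 0, -0.01], [0, 0, -0.01], [0, 0, -0.001], [0, 0, 0], [0, 0, 0], [0, 0, 0], [0, 0, 0], [0, 0, 0], [0, 0, 0], [0, 0, 0]], "roll": [0, 0, 0, 0, 0, 0, 0, 0, 0, 0, 0], "hand": [0.75, 0.75, 0.75, 0.75, 0.4, 0.25, 0.2, 0.17, 0.14, 0.12, 0.12]}}

```text
time: 19.85
tool_pos: [0.5975, -0.1485, 0.0944]
tcp_rot: [0.0, -0.114, 0.993, -0.0]
ft_force: [-1.6, -0.4, 5.5]
gripper_width: 0.0492
finger_force: 61.2
```

```bash
python3 plan.py .597 -.1489 .094 103.1
```

```text
t 19.85 pos [ 0.5975 -0.1485  0.0944] yhead 103.1 roll -0.0 travel after roll(mm) [ 0.5 -0.3  0.4] q6 -0.47 F [-1.59 -0.36  5.5 ] w 0.0492 ff 61.21 tilt 0.02
```

Gripped at 61 N. Lifting straight up, gently.

Request:
{"method": "apply_moves", "body": {"travel": [[0, 0, -0.001], [0, 0, -0.002], [0, 0, -0.004], [0, 0, -0.008], [0, 0, -0.012], [0, 0, -0.015], [0, 0, -0.015], [0, 0, -0.015], [0, 0, -0.012], [0, 0, -0.01], [0, 0, -0.006], [0, 0, -0.002], [0, 0, 0], [0, 0, 0], [0, 0, 0], [0, 0, 0], [0, 0, 0]], "roll": [0, 0, 0, 0, 0, 0, 0, 0, 0, 0, 0, 0, 0, 0, 0, 0, 0], "hand": [0.12, 0.12, 0.12, 0.12, 0.12, 0.12, 0.12, 0.12, 0.12, 0.12, 0.12, 0.12, 0.12, 0.12, 0.12, 0.12, 0.12]}}

```text
time: 21.55
tool_pos: [0.5973, -0.1484, 0.1956]
tcp_rot: [-0.0, -0.114, 0.993, 0.0]
ft_force: [0.4, 0.9, -0.9]
gripper_width: 0.0491
finger_force: 61.9
```

```bash
python3 plan.py .597 -.1489 .194 103.1; python3 - <<'E'
from h import *
a=arm.camera("side")['color'][110:350,250:470];b=arm.camera("scene")['color'][60:220,150:300]
cv2.imwrite("pics/f.png",np.hstack([cv2.resize(a,(400,436)),cv2.resize(b,(400,436))]))
E
```

```text
t 21.55 pos [ 0.5973 -0.1484  0.1956] yhead 103.1 roll 0.0 travel after roll(mm) [ 0.4 -0.5  1.6] q6 -0.47 F [ 0.43  0.87 -0.9 ] w 0.0491 ff 61.92 tilt 0.04
```

View pics/f.png

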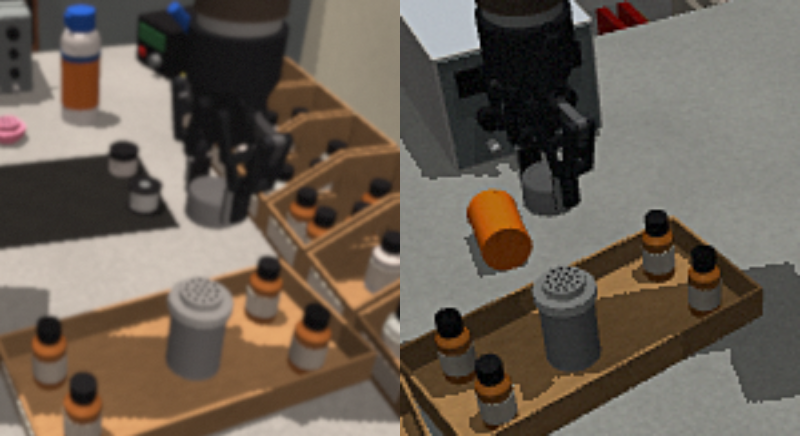

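The perforated lid is seated on the upright tin, at (200,295) in the left view and (567,285) in the right. The cap is held level above it at (213,200) and (548,190). Handing in.

```bash
python3 -c "
from bench import arm
print(arm.close_job())"
```

```text
the job is handed in; nothing more can be done
None
```

Job handed in at about 21.6 s of the 69 s allowed: in the last camera views the tin stands upright in the tray with the perforated inner lid seated, and the gripper holds the cap level about 10 cm above it. The hand-in call gave no verdict.

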